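Plug in a card and hold the board tester's sprung cover at its pointer

ROBOT

A 7-joint arm with a two-finger parallel gripper is mounted at the origin on the work surface. World frame = base frame: x ahead of the robot, y to its left, z up, the work surface at z = 0. Lengths are in mm, angles in rad, forces in N, time in s.
With the tool pointing down it reaches from about 400 to 875 mm from the base axis. Payload 6.5 kg.
Tool frame: the origin (TCP) lies at the centre of the arm's flange, where the gripper is bolted on; the fingertips stand 166 mm ahead of it and the grasp point (between the pads) lies robot.grip_point_offset ahead of it (robot.grip_point_offset is the distance from the TCP to the grasp point, in mm); y points along the fingers, z is the direction in which the jaws open and shut, and the axes are right-handed (so a half turn about y gives the same grasp; the last joint's range is limited). The gripper opens to 88 mm and grips with 3 to 60 N. Pads are 18 mm wide; open, the fingers measure 123 mm over their backs; the gripper's body (75 mm by 187 mm) begins 45 mm behind the grasp point.
Start: joints at [-1.241, 0.536, -0.004, 1.538, 0.003, 1.067, -0.071], TCP at [250.595, 599.743, 404.716] pointing down, gripper open.
Joint ranges: [-2.7, 2.7], [-0.37, 2.16], [-1.27, 1.26], [0.24, 2.4], [-1.31, 4.45], [0.19, 1.91], [-2.76, 2.76]. Speed limits (rad/s): [2.39, 2.39, 3.14, 3.14, 3.14, 3.14, 3.14].

INTERFACE

Orientations are given as a unit quaternion [x, y, z, w].
In Python, from station import get_state, grab_frame, robot, search_frame gives the robot as it stands.
- The arm moves only by the shell command python3 -m jog 'ROWS'. ROWS is text: rows parted by semicolons, each of 7 numbers parted by spaces: the turn, a rotation vector about the tool's x, y, z in units of 8 degrees (1.0 is 8 degrees), then the shift along the tool's x, y, z in units of 50 mm (1.0 is 50 mm), then the opening, from 0 (shut) to 1 (fully open). A call has 1 to 5 rows; each row is the pose to reach, as a shift and turn from the pose measured when the call began, along the tool's axes at that moment; what a row does not reach only later rows make up. A row lasts 1/10 s, in which the tool goes at most 50 mm and 8.59 degrees, less where a joint would pass 70% of its speed; a pose out of reach is approached as far as the arm can. A call with a gripper value outside its range is refused whole. The fingers move at their own pace and stop on an object; the grip force is fixed at half the most. Time passes only in rows, so rows that repeat a pose let the fingers close. It gives the time, the measured TCP pose, the force and the opening at its end, in the units of the state.
- get_state(): the state, without advancing time (a new reading comes with each control period).
- grab_frame(name): name is "scene" or "side" or "wrist"; returns a dict with "frame" (400x640x3 uint8, blue, green, red), "vertical_fov" (degrees; the focal length in pixels is half the picture's height over the tangent of half this angle, whatever the lens; pixels are square), "cx", "cy" (the principal point, pixels), "pose" (4x4, takes a point from camera to world coordinates). Camera axes: x right, y up, looking along -z (the intrinsics and any distortion apply to the point x, -y, -z); pixel columns grow to the right and rows downward; lengths in mm; the calibration is good to about 2 mm. A picture is of the moment at which its call begins. There is no depth.
- robot.sign_off(): hands the job in, once; it reports no verdict.
Trained networks look in the newest picture that a camera, given by its name, has taken for a name from the list of things; names that differ only in an ending like _2 or _b are one class to them, and where a whole thing is asked for, a point or a joint stands for the part that bears it (a point fixed in the world has none). Each returns a list of dicts, best first, with "conf" (0 to 1); they miss things now and then, are a little off and sometimes report something else, mostly with a low value. They report only what shows in the picture. A call takes as long as a camera call. They do not tell look-alikes from the thing itself.
- search_frame(camera, thing): "at" ([column, row] in pixels, amid what is visible of it).
The state is a dict: "time_s": time; "joint_pos": joint angles; "qvel": joint speeds; "joint_torque": joint torques, N m; "eef_pos": TCP position; "tool_rot": TCP orientation; "wrist_force": force on the tool from outside, world axes, zero at the start; "torque": the same for the moment, N m; "gripper_width": opening from 0.0 (shut) to 1.0 (fully open).
Only numpy, scipy, OpenCV 4.12 (cv2) and the standard library are available. Lean on these libraries where they do the work, as an engineer would, in place of code of your own. Each camera call takes 0.05 s, during which the arm holds its last target. There are 200 camera calls.

TASK

Take the green card out of its wooden stand and plug it upright, fully home, into the slot on top of the board tester, and let go of it. Then take the black bar handle of the tester's spring-loaded blue cover, raise the cover until its red side edge is level with the yellow pointer next to it, and finish while still holding it there, because it snaps shut when released and I need both hands for the probes inside. Do not move the pointer, and leave the red card and the other things on the bench where they are.

Things in the scene. Friction and masses are not known exactly. Their poses are not given: they have to be found in the camera images.
- tester: Grey board tester, fixed to the bench, 220 (x) x 350 (y) x 80 mm high; origin at the centre of its underside. Seen from the robot (looking along its +x) the blue sprung cover is on its left (+y) and a grey deck with the card slot on its right (-y). It stands at a different place and yaw each time.
- slot (a point): Centre of the mouth of the card slot, on the tester's deck, 80 mm above the bench, at (-30, -117.5, 80) mm in the tester's frame; axes as the tester's. The slot runs along x: 63.5 mm long (x), 8 mm wide (y), 25 mm deep, flat bottom, 3 mm chamfer at the mouth, a thin white frame painted around it.
- green_card: Loose green plug-in card, about 70 g, standing upright in one of the two slots of the wooden stand. Board 60 mm long (x), 5 mm thick (y); on top a green grip rail 60 mm long, 12 mm thick (y) and 16 mm tall. 78 mm tall in all, the rail from 62 to 78 mm up. Origin at the centre of its lower edge, z up. Either way round fits the tester's slot.
- red_card: A red card of the same shape in the stand's other slot; stays there.
- stand: Wooden card stand, fixed, 100 (x) x 155 (y) x 35 mm high; origin at the centre of its underside. Two slots along x, at y = -37.5 and +37.5 mm, 64 mm long, 9 mm wide, 22 mm deep, so that a card's lower edge is 13 mm above the bench. Which card is in which slot varies.
- cover: Blue sprung cover, plate 205 x 190 x 8 mm, +y edge red. Origin on the hinge axis at its far edge, (100, 50, 80) mm in the tester's frame; underside at z = 0. Shut, its axes are the tester's; it opens about +y, its near (-x) edge rising, to 1.4 rad at most. Spring and weight (0.4 kg) pull it shut: lifting at the handle takes about 5 N at first, 8 N at 0.8 rad; let go, it snaps shut.
- handle (a point): Centre of the cover's handle, a black round bar 12 mm thick, 106 mm long along y, 43 mm out from the cover's near edge on two steel arms (86 mm of free bar between them, 37 mm free between bar and cover, only the bench below it); at (-250, 0, 4) mm in the cover's frame, 84 mm above the bench when shut. Axes as the cover's.
- pointer: Yellow pointer that marks the wanted angle: arm 206 x 6 x 8 mm on the same hinge axis as the cover, beside its red edge, before a white quadrant with black ticks; origin at (100, 162, 80) mm in the tester's frame. Axes as the cover's: the two are level when their axes are parallel. Stays set somewhere from 0.4 to 0.8 rad above horizontal.
- pointer_tip (a point): Tip of the yellow pointer, at (-206, 0, 4) mm in the pointer's frame; axes as the pointer's.
- spool: Loose solder spool, 56 mm across, 40 mm high; bystander; origin at the underside's centre.
- tip_cleaner: Red tub of brass wool, 72 mm across, 32 mm high; bystander; origin at the underside's centre.
- screwdriver: Screwdriver, 170 mm, lying on the bench; bystander.
- pliers: Pliers with red handles, about 155 mm long, lying on the bench; bystander.
- solder_sucker: Black and yellow desoldering pump, about 220 mm long, lying on the bench; bystander.
- parts_tray: White tray of small parts, 100 x 150 x 30 mm; bystander; origin at the underside's centre.
Things that resemble listed ones, but are neither listed nor needed, are in the scene too. Several things have the shape of the green_card; the one meant has the colours described above. Leave any orange look-alike of the red_card alone.

How it is judged (in metres and radians):
On the way, in this order (a step that is already met when the one before it is completed fails the run):
1. the green card stands fully home in the tester's slot and is let go (z of green_card in the frame of slot below -0.021 m and horizontal distance between green_card and slot below 0.006 m and angle between green_card's own z axis and vertical below 0.2 rad and angle between the x axis of green_card and the x axis of slot, either way round below 0.1 rad and contact force between each of the fingers, the arm and green_card below 0.1 N and contact force between each of the fingers, the arm and cover below 0.1 N), for 0.2 s.
2. the cover is held by the robot level with the yellow pointer (angle between the x axis of cover and the x axis of pointer, either way round below 0.09 rad and angular speed of cover below 0.1 rad/s and contact force between any of the fingers, the arm and cover above 1.5 N and z of green_card in the frame of slot below -0.021 m and horizontal distance between green_card and slot below 0.006 m and angle between green_card's own z axis and vertical below 0.2 rad and angle between the x axis of green_card and the x axis of slot, either way round below 0.1 rad), for 0.5 s.
At the end, for the whole second after the job is handed in: Green card at least 21 mm deep in the slot, within 6 mm of its centre, let go; cover still, within 0.09 rad of the pointer, held by the robot (over 1.5 N) and propped by nothing else; pointer tip moved under 10 mm, red card and other loose things under 20 mm (all of step 2 and contact force between each of the fingers, the arm and green_card below 0.1 N and contact force between each of green_card, red_card and cover below 0.3 N and distance of pointer_tip from where it was at the start of the episode below 0.01 m and distance of each of red_card, spool, tip_cleaner, screwdriver, pliers, solder_sucker, parts_tray from where it was at the start of the episode below 0.02 m); the arm keeps its last pose, push and grip.
It fails at once if the pointer is moved (distance of pointer_tip from where it was at the start of the episode above 0.015 m).
It fails at once if the red card or another thing on the bench is disturbed (distance of any of red_card, spool, tip_cleaner, screwdriver, pliers, solder_sucker, parts_tray from where it was at the start of the episode above 0.03 m).
It also fails if it takes over 58 s, if anything falls off the work surface, if the arm or the gripper's body presses on something with over 40 N, if the wrist force passes 120 N, or if a joint passes its speed limit or range.

## Working session

There is one attempt and no reset: what is moved stays moved. The work goes in short steps, Python scripts to look and compute and a shell command to move; the robot and the scene stay as the last step left them, time stands still between calls to the robot, and variables do not carry over. Pictures are saved under pics/ and viewed, about 8 in all and at most 12, crops included, and the job is handed in when it is done.

```bash
ls; mkdir -p pics
python3 - <<'E'
from station import get_state, grab_frame, robot, search_frame
import cv2, numpy as np
print(get_state(), robot.grip_point_offset)
for c in ("scene","side"):
    f=grab_frame(c); cv2.imwrite(f"pics/{c}0.png",f["frame"]); print(c,{k:v for k,v in f.items() if k!="frame"})
    for t in ("green_card","red_card","slot","handle","pointer","pointer_tip","stand","tester","cover"):
        print(t,[(np.round(d["at"],1).tolist(),round(d["conf"],2)) for d in search_frame(c,t)[:3]])
E
```

```text
pics
{'time_s': 0.0, 'joint_pos': array([-1.24118973,  0.53714598, -0.0044133 ,  1.53883043,  0.00264147,
        1.06729088, -0.07120376]), 'qvel': array([ 0.0025753 ,  0.00035439,  0.00050598, -0.00150627,  0.00178424,
       -0.00026543,  0.0011056 ]), 'joint_torque': array([-3.70432031e-05, -5.70983434e+01,  9.90614891e-01, -2.51608354e+01,
       -5.62965183e-02,  1.78929203e-02,  1.53772153e-04]), 'eef_pos': array([250.5010889 , 599.4495715 , 403.86882211]), 'tool_rot': array([ 0.69389683, -0.13905988,  0.13894818, -0.6927214 ]), 'wrist_force': array([ 0.51551977, -0.0027296 , -0.11290172]), 'torque': array([ 0.04695081,  0.02708371, -0.00451071]), 'gripper_width': 1.000532217613698} 147.29999999999998
scene {'vertical_fov': 51.984686343958344, 'cx': 323.644077281645, 'cy': 192.70806346978452, 'pose': array([[-7.50424839e-01, -3.67936826e-01,  5.49076545e-01,
         1.20319033e+03],
       [ 6.60955296e-01, -4.16722038e-01,  6.24084001e-01,
         7.00844442e+02],
       [-8.11189553e-04,  8.31243186e-01,  5.55908362e-01,
         7.33461546e+02],
       [ 0.00000000e+00,  
[... 585 characters left out ...]
09248e-02, -6.22351315e-02,
         4.38557265e+02],
       [-7.42063771e-02,  6.98962106e-01, -7.11298382e-01,
        -1.33234515e+03],
       [ 1.32478206e-02,  7.13892915e-01,  7.00129560e-01,
         1.36132446e+03],
       [ 0.00000000e+00,  0.00000000e+00,  0.00000000e+00,
         1.00000000e+00]])}
green_card [([333.1, 269.8], 0.75), ([302.5, 269.2], 0.51)]
red_card [([262.1, 258.6], 0.57), ([301.5, 251.7], 0.51)]
slot [([325.3, 179.1], 0.7)]
handle [([318.1, 163.5], 0.81)]
pointer [([317.3, 160.8], 0.74), ([275.2, 192.3], 0.56)]
pointer_tip [([316.9, 130.4], 0.53)]
stand [([297.5, 280.1], 0.85)]
tester [([323.8, 182.0], 0.92), ([301.2, 252.0], 0.2)]
cover [([319.6, 164.8], 0.66)]
```

Run:
```python
import cv2
a=cv2.imread("pics/scene0.png")[90:340,180:560]; b=cv2.imread("pics/side0.png")[90:340,140:520]
cv2.imwrite("pics/a1.png",cv2.resize(a,(760,500),interpolation=3)); cv2.imwrite("pics/b1.png",cv2.resize(b,(760,500),interpolation=3))
```

```text
(no output)
```

View pics/a1.png

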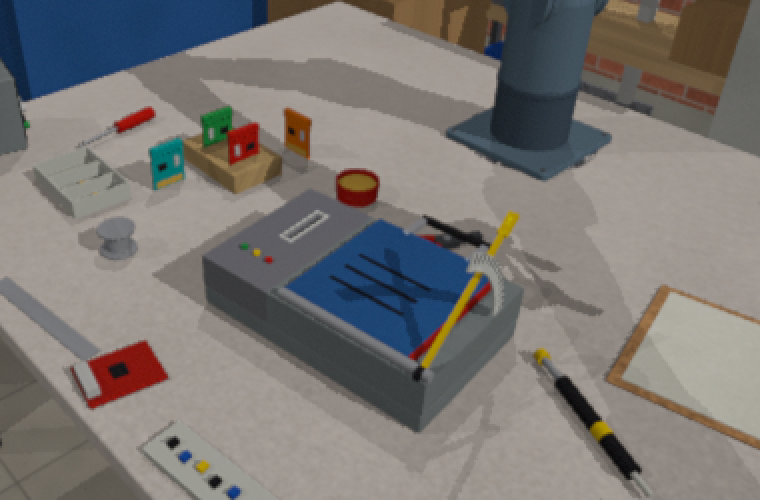

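View pics/b1.png

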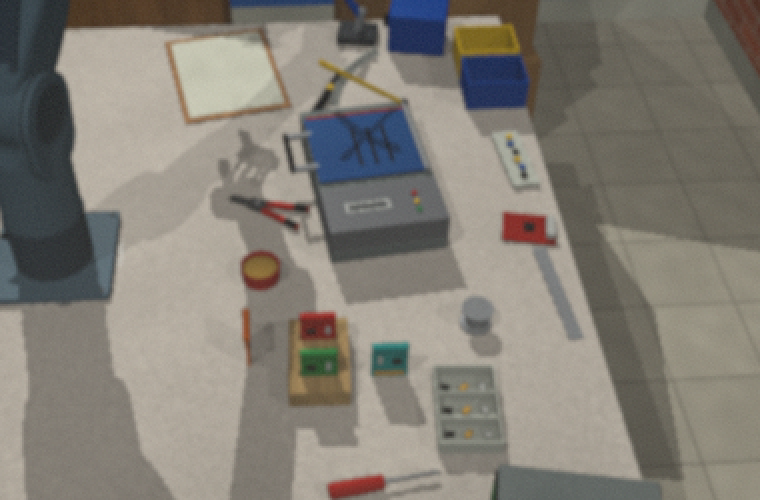

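```bash
cat > h.py <<'E'
import numpy as np, cv2
from scipy.optimize import least_squares
from scipy.spatial.transform import Rotation as R
from station import get_state, grab_frame, robot, search_frame
G=robot.grip_point_offset
def cam(f):
    return dict(f=200/np.tan(np.radians(f["vertical_fov"]/2)),cx=f["cx"],cy=f["cy"],T=np.array(f["pose"]))
def proj(c,P):
    q=(np.atleast_2d(P)-c["T"][:3,3])@c["T"][:3,:3]
    return np.c_[c["cx"]+c["f"]*q[:,0]/-q[:,2], c["cy"]-c["f"]*q[:,1]/-q[:,2]]
def ray(c,u):
    d=c["T"][:3,:3]@np.array([(u[0]-c["cx"])/c["f"],-(u[1]-c["cy"])/c["f"],-1]); return c["T"][:3,3],d
def onz(c,u,z):
    o,d=ray(c,u); return o+d*(z-o[2])/d[2]
def tri(cs,us):
    A=np.zeros((3,3));b=np.zeros(3)
    for c,u in zip(cs,us):
        o,d=ray(c,u); d=d/np.linalg.norm(d); M=np.eye(3)-np.outer(d,d); A+=M;b+=M@o
    return np.linalg.solve(A,b)
def tw(p,P):  # body pose (x,y,yaw) -> world
    P=np.atleast_2d(P).astype(float); s,c=np.sin(p[2]),np.cos(p[2])
    return np.c_[p[0]+c*P[:,0]-s*P[:,1],p[1]+s*P[:,0]+c*P[:,1],P[:,2]]
def plan(grip,Rt,n=5):
    """jog numbers from now to: grasp point at grip, tool rotation Rt"""
    s=get_state(); R0=R.from_quat(s["tool_rot"]); t=np.array(grip)-Rt.apply([0,G,0])
    rv=(R0.inv()*Rt).as_rotvec()/np.radians(8); d=R0.inv().apply(t-s["eef_pos"])/50
    print("rot",rv.round(2),"shift",d.round(3),"rows>=",max(np.abs(d).max(),np.linalg.norm(d),np.linalg.norm(rv)*8/8.59).round(1))
def axes(y,z):
    y=np.array(y,float);z=np.array(z,float);y/=np.linalg.norm(y);z-=y*(z@y);z/=np.linalg.norm(z)
    return R.from_matrix(np.c_[np.cross(y,z),y,z])
E
cat > m.py <<'E'
from h import *
S=cam(grab_frame("scene"));D=cam(grab_frame("side"))
sc=lambda *u:np.array(u)/2+(180,90)
sd=lambda *u:np.array(u)/2+(140,90)
pts=dict(slot=(sc(304,226),sd(367,206)),ptip=(sc(512,214),sd(321,63)),pbase=(sc(420,372),sd(404,102)),bar1=(sc(487,244),sd(288,137)),bar2=(sc(425,218),sd(298,170)),green=(sc(217,116),sd(319,351)),red=(sc(243,132),sd(317,315)))
for k,(a,b) in pts.items(): 
    p=tri((S,D),(a,b)); print(k,p.round(0),(proj(S,p)[0]-a).round(1),(proj(D,p)[0]-b).round(1))
E
python3 m.py; python3 -c "
from h import *
s=get_state();print(R.from_quat(s['tool_rot']).as_matrix().round(3));f=grab_frame('wrist');print(f['pose'],f['vertical_fov'])"
```

```text
slot [573.  18.  78.] [-0.3  0.1] [-0.2 -0.1]
ptip [503. 290. 204.] [-0.8  0.5] [-0.4 -0.4]
pbase [671. 313.  84.] [-0.6  0.3] [-0.3 -0.2]
bar1 [432. 218.  86.] [-1.5  0.9] [-0.9 -0.8]
bar2 [447. 122.  84.] [-1.9  1.1] [-1.2 -1. ]
green [ 470. -315.   83.] [-0.2  0.1] [-0.2 -0.1]
red [ 471. -241.   83.] [ 0.1 -0.1] [0.1 0.1]
[[ 0.923 -0.     0.386]
 [-0.386 -0.     0.923]
 [ 0.    -1.    -0.   ]]
[[ 3.85426753e-01 -8.80363609e-01 -2.76416596e-01  1.79209695e+02]
 [ 9.22738182e-01  3.67505308e-01  1.16164087e-01  6.29941827e+02]
 [-6.82068548e-04 -2.99832894e-01  9.53991494e-01  3.84373320e+02]
 [ 0.00000000e+00  0.00000000e+00  0.00000000e+00  1.00000000e+00]] 62.08400825153343
```

```bash
python3 -c "
from h import *
plan([440,-240,290],axes([0,0,-1],[0,-1,0]))"
```

```text
rot [-0.   19.67 -0.  ] shift [  9.97   -0.651 -14.036] rows>= 18.3
```

```bash
cat > p.sh <<'E'
python3 -c "
from h import *
plan($1)"
E
python3 -m jog '0 1 0 0.5 -0.2 -0.8 1;0 2 0 1.1 -0.4 -1.5 1;0 3 0 1.6 -0.6 -2.3 1;0 4 0 2.2 -0.7 -3.1 1;0 5 0 2.8 -0.7 -3.9 1'; bash p.sh '[440,-240,290],axes([0,0,-1],[0,-1,0])'
```

```text
time_s: 1.65
eef_pos: [304.9, 364.4, 440.6]
tool_rot: [-0.602, 0.369, -0.369, 0.604]
wrist_force: [1.2, -0.2, -0.2]
gripper_width: 1.0
rot [ 0.   14.63 -0.02] shift [11.996  0.046 -3.081] rows>= 13.6
```

```bash
python3 -m jog '0 1 0 0.9 0 -0.2 1;0 2 0 1.7 0 -0.4 1;0 3.1 0 2.6 0 -0.7 1;0 4.2 0 3.4 0 -0.9 1;0 5.2 0 4.3 0 -1.1 1'; bash p.sh '[440,-240,290],axes([0,0,-1],[0,-1,0])'
```

```text
time_s: 2.15
eef_pos: [353.4, 146.4, 440.6]
tool_rot: [-0.43, 0.561, -0.56, 0.432]
wrist_force: [0.9, 0.5, 0.7]
gripper_width: 1.0
rot [ 0.01  9.39 -0.02] shift [7.023 0.044 3.659] rows>= 8.7
```

```bash
python3 -m jog '0 1 0 0.8 0 0.4 1;0 2.1 0 1.6 0 0.8 1;0 3.1 0 2.3 0 1.2 1;0 4.2 0 3.1 0 1.6 1;0 5.2 0 3.9 0 2 1'; bash p.sh '[440,-240,290],axes([0,0,-1],[0,-1,0])'
```

```text
time_s: 2.65
eef_pos: [400.0, -69.6, 440.4]
tool_rot: [-0.201, 0.679, -0.677, 0.203]
wrist_force: [0.4, 0.4, -0.1]
gripper_width: 1.003
rot [ 0.02  4.15 -0.03] shift [1.196 0.051 3.291] rows>= 3.9
```

```bash
python3 -m jog '0 1 0 0.4 0 0.7 1;0 2.1 0 0.8 0 1.4 1;0 3.1 0 1.1 0 2.1 1;0 4.2 0 1.5 0 2.8 1;0 4.2 0 1.7 0 3.1 1'; bash p.sh '[440,-240,290],axes([0,0,-1],[0,-1,0])'
python3 - <<'E'
from h import *
f=grab_frame("wrist");cv2.imwrite("pics/w1.png",f["frame"])
E
```

```text
time_s: 3.15
eef_pos: [413.4, -249.0, 440.2]
tool_rot: [0.006, 0.708, -0.707, -0.004]
wrist_force: [0.3, 0.3, 0.1]
gripper_width: 1.001
rot [ 0.01 -0.1  -0.03] shift [-0.529  0.059 -0.187] rows>= 0.6
```

View pics/w1.png

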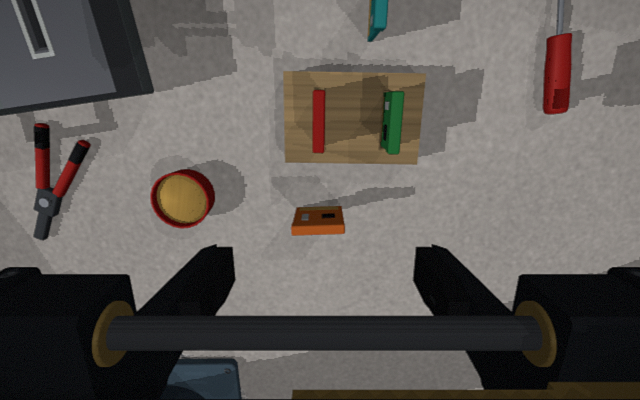

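Run:
```python
from h import *
f=grab_frame("wrist");c=cam(f);im=f["frame"];hsv=cv2.cvtColor(im,cv2.COLOR_BGR2HSV)
def rect(m,z,roi):
    k=np.zeros_like(m);x0,y0,x1,y1=roi;k[y0:y1,x0:x1]=m[y0:y1,x0:x1]
    p=np.argwhere(k)[:,::-1].astype(np.float32)
    w=np.array([onz(c,u,z) for u in p],np.float32)[:,:2]
    r=cv2.minAreaRect(w);print(len(p),np.round(r[0],1),np.round(r[1],1),round(r[2],1))
print("V green",hsv[120,380:410].tolist())
g=cv2.inRange(hsv,(45,120,60),(80,255,255));rr=cv2.inRange(hsv,(0,150,60),(8,255,255))|cv2.inRange(hsv,(172,150,60),(180,255,255))
for t in (60,90,110,125):
    rect(g&(hsv[:,:,2]>t)*255,91,(370,80,420,165))
rect(rr,91,(300,80,340,165))
p=[onz(c,u,35)[:2].round(1).tolist() for u in ((285,72),(424,72),(417,163),(285,163))];print(p)
print(get_state()["eef_pos"])
```

```text
V green [[23, 127, 56], [44, 134, 40], [68, 185, 58], [68, 180, 65], [68, 187, 64], [66, 165, 65], [67, 173, 65], [67, 173, 65], [67, 166, 83], [68, 166, 97], [68, 165, 99], [67, 161, 98], [67, 162, 99], [67, 160, 99], [68, 170, 96], [68, 168, 97], [67, 165, 96], [68, 172, 95], [68, 172, 95], [66, 173, 81], [33, 98, 68], [17, 106, 94], [18, 109, 96], [17, 106, 96], [17, 105, 97], [18, 101, 96], [18, 104, 96], [19, 105, 97], [18, 105, 95], [18, 103, 94]]Traceback (most recent call last):
  File "<stdin>", line 11, in <module>
  File "<stdin>", line 7, in rect
cv2.error: OpenCV(4.12.0) /io/opencv/modules/imgproc/src/convhull.cpp:143: error: (-215:Assertion failed) total >= 0 && (depth == CV_32F || depth == CV_32S) in function 'convexHull'
```

```bash
cat > r.py <<'E'
from h import *
f=grab_frame("wrist");c=cam(f);im=f["frame"];hsv=cv2.cvtColor(im,cv2.COLOR_BGR2HSV)
def rect(m,z,roi):
    k=np.zeros_like(m);x0,y0,x1,y1=roi;k[y0:y1,x0:x1]=m[y0:y1,x0:x1]
    p=np.argwhere(k)[:,::-1]
    w=np.array([onz(c,u,z)[:2] for u in p]).astype(np.float32)
    r=cv2.minAreaRect(w);print(len(p),np.round(r[0],1),np.round(r[1],1),round(r[2],1),"mean",w.mean(0).round(1))
g=cv2.inRange(hsv,(45,120,60),(80,255,255));rr=cv2.inRange(hsv,(0,150,60),(8,255,255))|cv2.inRange(hsv,(172,150,60),(180,255,255))
E
python3 - <<'E'
from r import *
rect(g&cv2.inRange(hsv[:,:,2],78,255),91,(370,80,420,165))
rect(rr,91,(300,80,340,165))
p=[onz(c,u,35)[:2].round(1).tolist() for u in ((285,72),(424,72),(417,163),(285,163))];print(p)
print(get_state()["eef_pos"])
E
```

```text
709 [ 467.4 -318.1] [11.1 58.4] 88.3 mean [ 468.1 -318.1]
762 [ 469.7 -243.7] [11.7 59.2] 88.8 mean [ 470.4 -243.9]
[[518.5, -206.8], [516.7, -357.1], [417.2, -356.7], [419.0, -202.2]]
[ 413.37773243 -246.58036275  439.7202756 ]
```

```bash
bash p.sh '[468.5,-318,150],axes([0,0,-1],[-0.02,-1,0])'
```

```text
rot [ 0.02  0.08 -0.02] shift [-1.108  2.846  1.428] rows>= 3.4
```

```bash
python3 -m jog '0 0 0 -0.4 0.7 0.5 0.6;0 0 0 -0.8 1.4 1 0.6;0 0.1 0 -1.1 2.1 1.43 0.6;0 0.1 0 -1.11 2.8 1.43 0.6;0 0.1 0 -1.11 2.85 1.43 0.6';  bash p.sh '[468.5,-318,84],axes([0,0,-1],[-0.02,-1,0])'
```

```text
time_s: 3.8
eef_pos: [468.0, -315.6, 293.3]
tool_rot: [0.006, 0.71, -0.704, -0.009]
wrist_force: [0.9, 0.5, -0.4]
gripper_width: 0.6
rot [ 0.06 -0.01  0.03] shift [-0.015  1.24   0.057] rows>= 1.2
```

```bash
python3 -m jog '0.06 0 0 0 0.4 0.06 0.6;0.06 0 0 0 0.8 0.06 0.6;0.06 0 0 0 1.24 0.06 0.6;0.06 0 0 0 1.24 0.06 0.6;0.06 0 0 0 1.24 0.06 0.6' && python3 -m jog '0 0 0 0 0 0 0;0 0 0 0 0 0 0;0 0 0 0 0 0 0;0 0 0 0 0 0 0;0 0 0 0 0 0 0'
```

```text
time_s: 4.3
eef_pos: [468.4, -317.5, 232.9]
tool_rot: [-0.006, -0.707, 0.707, 0.008]
wrist_force: [0.1, -0.4, -0.3]
gripper_width: 0.598
time_s: 4.8
eef_pos: [468.3, -317.5, 233.1]
tool_rot: [-0.006, -0.707, 0.707, 0.008]
wrist_force: [-0.2, -0.2, -0.5]
gripper_width: 0.167
```

```bash
python3 -m jog '0 0 0 0 0 0 0;0 0 0 0 0 0 0;0 0 0 0 0 0 0;0 0 0 0 -0.2 0 0;0 0 0 0 -0.5 0 0' && python3 -m jog '0 0 0 0 -0.8 0 0;0 0 0 0 -1.6 0 0;0 0 0 0 -2.4 0 0;0 0 0 0 -3.2 0 0;0 0 0 0 -3.9 0 0'; bash p.sh '[468.5,-60,290],axes([0,0,-1],[0.155,-1,0])'
```

```text
time_s: 5.3
eef_pos: [468.1, -317.3, 258.4]
tool_rot: [0.006, 0.707, -0.707, -0.009]
wrist_force: [-0.3, -0.2, 0.0]
gripper_width: 0.135
time_s: 5.8
eef_pos: [468.3, -317.7, 456.8]
tool_rot: [-0.007, -0.707, 0.707, 0.008]
wrist_force: [-0.7, -0.2, -0.7]
gripper_width: 0.131
rot [-0.   -1.26  0.01] shift [ 0.105  0.387 -5.154] rows>= 5.2
```

```bash
python3 -m jog '0 -0.3 0 -0.3 0.1 -0.9 0;0 -0.6 0 -0.6 0.2 -1.8 0;0 -0.9 0 -0.9 0.2 -2.7 0;0 -1.2 0 -1.2 0.3 -3.6 0;0 -1.25 0 -1.5 0.35 -4.5 0'; bash p.sh '[560,0,300],axes([0,0,-1],[0.155,-1,0])'
```

```text
time_s: 6.3
eef_pos: [548.0, -92.9, 440.2]
tool_rot: [-0.055, 0.705, -0.705, 0.054]
wrist_force: [1.4, -0.6, 0.7]
gripper_width: 0.132
rot [ 0.   -0.    0.01] shift [-0.522 -0.142 -1.799] rows>= 1.9
```

```bash
python3 -m jog '0 0 0 -0.3 -0.1 -0.8 0;0 0 0 -0.5 -0.15 -1.6 0;0 0 0 -0.52 -0.15 -1.8 0;0 0 0 -0.52 -0.15 -1.8 0;0 0 0 -0.52 -0.15 -1.8 0'
python3 - <<'E'
from h import *
f=grab_frame("wrist");cv2.imwrite("pics/w2.png",f["frame"])
E
```

```text
time_s: 6.8
eef_pos: [559.5, -1.6, 448.4]
tool_rot: [0.054, -0.705, 0.705, -0.054]
wrist_force: [-0.8, -0.4, -1.3]
gripper_width: 0.133
```

View pics/w2.png

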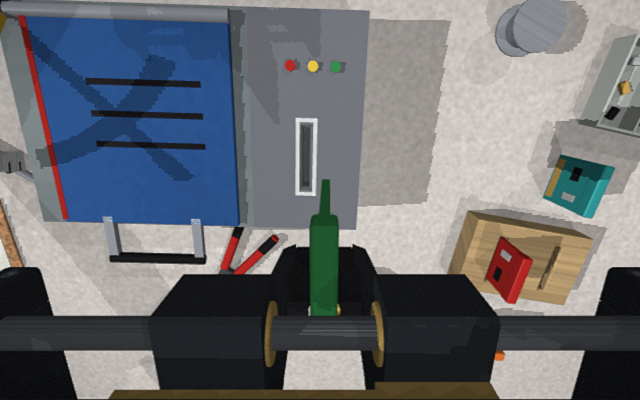

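```bash
cat > w.py <<'E'
from r import *
wh=cv2.inRange(hsv,(0,0,165),(180,45,255))
def fit():
    k=wh.copy(); n,l,st,_=cv2.connectedComponentsWithStats(k)
    for i in range(1,n):
        if 150<st[i,4]<3000 and st[i,3]>20: print(st[i])
E
python3 - <<'E'
from w import *
fit()
print(hsv[115:125,306].tolist(),hsv[160,290:322].tolist())
for u in ((20,16),(64,219),(54,220),(110,259),(206,261),(369,11),(357,228),(240,226)): print(u,onz(c,u,80 if u[0]!=110 and u[0]!=206 else 84).round(1))
s=get_state();Rt=R.from_quat(s["tool_rot"]);
for p in ([-30,G+70,2.5],[-30,G+70,-2.5],[-30,G-8,6],[-30,G-8,-6],[-30,G+8,6]): print(proj(c,s["eef_pos"]+Rt.apply(p)).round(1))
E
```

```text
[   0   46   26  108 1230]
[295 118  22  78 732]
[ 118  224   77   30 2018]
[ 240  229   69   45 1206]
[  0 240  10  30 168]
[ 283  351   82   39 2970]
[[110, 19, 123], [114, 21, 122], [109, 15, 135], [90, 5, 202], [80, 7, 224], [90, 3, 224], [72, 6, 217], [103, 12, 147], [113, 17, 119], [109, 25, 111]] [[108, 21, 123], [108, 21, 124], [110, 19, 121], [107, 19, 121], [105, 15, 140], [80, 7, 205], [73, 8, 225], [72, 6, 224], [75, 5, 202], [90, 4, 126], [105, 18, 83], [108, 17, 77], [114, 21, 60], [115, 19, 81], [108, 16, 78], [108, 18, 72], [108, 18, 70], [114, 18, 72], [114, 17, 73], [116, 18, 101], [116, 18, 116], [113, 17, 123], [75, 5, 201], [72, 6, 225], [75, 5, 223], [78, 6, 205], [109, 13, 153], [110, 25, 123], [109, 23, 123], [108, 26, 127], [112, 22, 126], [112, 22, 126]]
(20, 16) [665.1 300.2  80. ]
(64, 219) [464.6 276.2  80. ]
(54, 220) [461.7 287.4  80. ]
(110, 259) [424.4 225.1  84. ]
(206, 261) [438.3 116.2  84. ]
(369, 11) [718.2 -20.8  80. ]
(357, 228) [502.9 -48.8  80. ]
(240, 226) [485.6  81.6  80. ]
[[328.1 179.5]]
[[319.9 179.5]]
[[339.9 227.6]]
[[308.7 227.6]]
[[338.1 213.6]]
```

Run:
```python
from w import *
rect(wh,80,(290,112,322,200))
n,l,st,_=cv2.connectedComponentsWithStats(wh);i=l[150,296] or l[150,297]
cnt=cv2.findContours((l==i).astype(np.uint8),cv2.RETR_CCOMP,cv2.CHAIN_APPROX_NONE)
for k in cnt[0]:
    w=np.array([onz(c,u[0],80)[:2] for u in k]).astype(np.float32);r=cv2.minAreaRect(w);b=cv2.boxPoints(r);print(np.round(r[0],1),np.round(r[1],1),round(r[2],2))
# longitudinal edges yaw
ys=range(126,190);
ctr=np.array([onz(c,[np.argwhere(l[y,285:325]==i).mean()+285,y],80)[:2] for y in ys])
print("yaw",np.polyfit(ctr[:,0],ctr[:,1],1)[0])
for e in (-1,1):
    q=np.array([onz(c,[(np.argwhere(l[y,285:325]==i).min() if e<0 else np.argwhere(l[y,285:325]==i).max())+285,y],80)[:2] for y in ys]);print(np.polyfit(q[:,0],q[:,1],1)[0])
print(get_state()["eef_pos"])
```

```text
736 [573.   19.3] [82.2 21.8] 7.2 mean [574.6  19.7]
[573.   19.3] [82.2 21.8] 7.17
[573.2  19.3] [75.5 15.4] 7.28
yaw 0.11726672618803652
0.12490828849476968
0.1254637757263049
[559.61684497  -2.07392145 448.04264087]
```

```bash
bash p.sh '[573,19.3,172],axes([0,0,-1],[0.1257,-0.992,0])'
```

```text
rot [-0.    0.17  0.  ] shift [-0.33   2.575 -0.383] rows>= 2.6
```

```bash
python3 -m jog '0 0.1 0 -0.2 0.5 -0.2 0;0 0.17 0 -0.33 1 -0.38 0;0 0.17 0 -0.33 1.7 -0.38 0;0 0.17 0 -0.33 2.4 -0.38 0;0 0.17 0 -0.33 2.57 -0.38 0' && python3 -m jog '0 0 0 0 0 0 0;0 0 0 0 0 0 0';  bash p.sh '[573,19.3,172],axes([0,0,-1],[0.1257,-0.992,0])'
python3 - <<'E'
from h import *
f=grab_frame("wrist");cv2.imwrite("pics/w3.png",cv2.resize(f["frame"][60:320,180:480],(750,650)[:2],interpolation=2)[:600])
f=grab_frame("side");cv2.imwrite("pics/s3.png",cv2.resize(f["frame"][120:240,230:400],None,fx=4,fy=4,interpolation=2))
E
```

```text
time_s: 7.45
eef_pos: [571.6, 18.1, 316.4]
tool_rot: [0.046, -0.705, 0.706, -0.042]
wrist_force: [-0.8, 1.3, -0.4]
gripper_width: 0.133
time_s: 7.65
eef_pos: [571.9, 17.1, 317.5]
tool_rot: [0.046, -0.705, 0.706, -0.042]
wrist_force: [-0.0, 0.5, -1.2]
gripper_width: 0.129
rot [-0.01 -0.02  0.04] shift [-0.027 -0.037 -0.04 ] rows>= 0.1
```

View pics/w3.png

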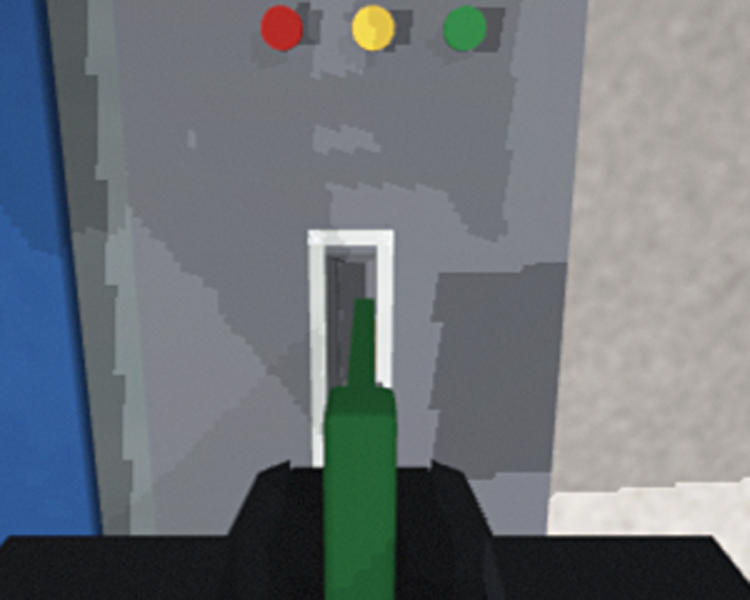

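View pics/s3.png

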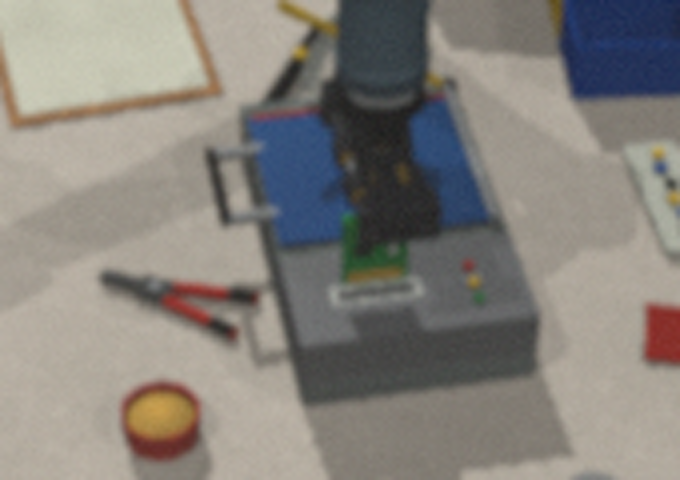

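Run:
```python
from w import *
# frame edges, outer: columns of white at rows above card tip
R1=[y for y in range(158,178)]
L=[];Rr=[]
for y in R1:
    x=np.argwhere(wh[y,296:345])[:,0]+296; L.append([x.min()-.5,y]);Rr.append([x.max()+.5,y])
top=[y for y in range(145,165) if wh[y,318:322].all()];print("top rows",top)
a=np.array([onz(c,u,80)[:2] for u in L]);b=np.array([onz(c,u,80)[:2] for u in Rr])
yaw=.126;ex=np.array([np.cos(yaw),np.sin(yaw)]);ey=np.array([-ex[1],ex[0]])
t=onz(c,[320,top[0]-.5],80)[:2]
vs=((a@ey).mean()+(b@ey).mean())/2;us=t@ex-41.1
print("widths",(a@ey).mean()-(b@ey).mean(),"slot",us*ex+vs*ey)
s=get_state();zb=s["eef_pos"][2]-G-72.8
for u in ((322.4,179.2),(330,179.2)):
    p=onz(c,u,zb)[:2];print("card corner rel slot",p@ex-us,p@ey-vs)
g0=s["eef_pos"]+R.from_quat(s["tool_rot"]).apply([0,G+72.8,0]);print("card bottom by state rel slot",g0[:2]@ex-us,g0[:2]@ey-vs,zb, (R.from_quat(s["tool_rot"]).as_matrix()).round(4).tolist())
```

```text
top rows [153, 154, 155, 156, 157, 158]
widths 22.378058870628706 slot [573.26200391  19.32520203]
card corner rel slot 27.506403957777138 -0.8496898123740806
card corner rel slot 27.49631361981426 -5.540155507449008
card bottom by state rel slot -2.0849390224003628 -1.4956843141733884 97.86308828519348 [[-0.9923, -0.0037, 0.1241], [-0.1241, -0.0011, -0.9923], [0.0038, -1.0, 0.0007]]
```

```bash
python3 -m jog '0 0 0 -0.05 0 -0.06 0;0 0 0 -0.05 0 -0.06 0;0 0 0 -0.05 0 -0.06 0;0 0 0 -0.05 0 -0.06 0'
python3 - <<'E'
from h import *
s=get_state();ex=np.array([np.cos(.126),np.sin(.126)]);ey=np.array([-ex[1],ex[0]])
g0=s["eef_pos"]+R.from_quat(s["tool_rot"]).apply([0,G+72.8,0]);d=g0[:2]-[573.26,19.33];print(d@ex,d@ey,g0[2])
f=grab_frame("wrist");cv2.imwrite("pics/w4.png",cv2.resize(f["frame"][140:240,280:380],None,fx=5,fy=5,interpolation=2))
E
```

```text
time_s: 8.2
eef_pos: [574.3, 21.2, 318.1]
tool_rot: [0.045, -0.705, 0.706, -0.043]
wrist_force: [-0.8, -0.4, -0.7]
gripper_width: 0.13
0.48870739603131763 1.5914239918711253 97.98997700692627
```

View pics/w4.png

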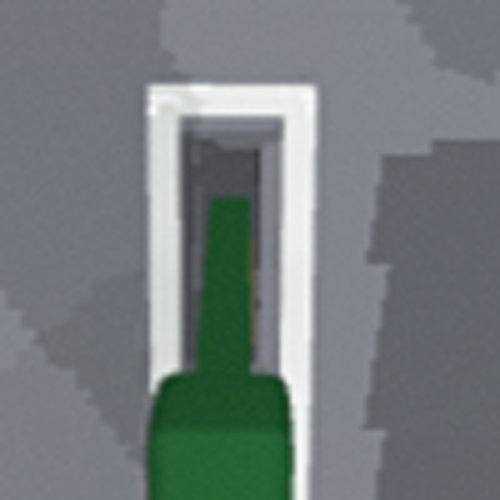

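```bash
cat > st.py <<'E'
from h import *
s=get_state();ex=np.array([np.cos(.126),np.sin(.126)]);ey=np.array([-ex[1],ex[0]])
g0=s["eef_pos"]+R.from_quat(s["tool_rot"]).apply([0,G+72.8,0]);d=g0[:2]-[573.26,19.33];print("rel",d@ex,d@ey,g0[2]-80,s["wrist_force"].round(1))
E
python3 -m jog '0 0 0 0 0.1 0 0;0 0 0 0 0.2 0 0;0 0 0 0 0.3 0 0;0 0 0 0 0.4 0 0;0 0 0 0 0.5 0 0'; python3 st.py; python3 -m jog '0 0 0 0 0.1 0 0;0 0 0 0 0.2 0 0;0 0 0 0 0.25 0 0'; python3 st.py
```

```text
time_s: 8.75
eef_pos: [574.1, 21.1, 292.4]
tool_rot: [0.045, -0.705, 0.706, -0.043]
wrist_force: [-0.4, -0.1, -0.9]
gripper_width: 0.132
rel 0.16445952279048884 1.4591106062477601 -7.692417877030039 [-0.4 -0.1 -0.9]
time_s: 9.05
eef_pos: [573.9, 21.1, 279.2]
tool_rot: [0.046, -0.705, 0.706, -0.042]
wrist_force: [-0.8, 0.2, -0.2]
gripper_width: 0.136
rel -0.22192685291358355 1.4833159819026887 -20.857505596651635 [-0.8  0.2 -0.2]
```

No contact forces; entering cleanly.

```bash
python3 -m jog '0 0 0 0 0.06 0 0;0 0 0 0 0.1 0 0;0 0 0 0 0.1 0 0'; python3 st.py; python3 -m jog '0 0 0 0 0.05 0 0;0 0 0 0 0.05 0 0;0 0 0 0 0.05 0 0'; python3 st.py
```

```text
time_s: 9.35
eef_pos: [574.0, 20.8, 275.0]
tool_rot: [0.045, -0.706, 0.706, -0.042]
wrist_force: [-2.4, 0.4, 7.2]
gripper_width: 0.131
rel -0.1280764224953541 1.2937484510687076 -25.10058701323163 [-2.4  0.4  7.2]
time_s: 9.65
eef_pos: [574.3, 19.9, 274.8]
tool_rot: [-0.045, 0.706, -0.706, 0.042]
wrist_force: [-8.4, -0.6, 22.0]
gripper_width: 0.135
rel 0.2696957473644474 0.5921900252312867 -25.28726204392862 [-8.4 -0.6 22. ]
```

```bash
python3 -m jog '0 0 0 0 -0.02 0 0.2;0 0 0 0 -0.02 0 0.4;0 0 0 0 -0.02 0 0.5;0 0 0 0 -0.02 0 0.5;0 0 0 0 -0.02 0 0.5' && python3 -m jog '0 0 0 0 -0.3 0 0.5;0 0 0 0 -0.8 0 0.5;0 0 0 0 -1.6 0 0.5;0 0 0 0 -2.4 0 0.5;0 0 0 0 -3.2 0 0.5'
python3 - <<'E'
from h import *
f=grab_frame("wrist");cv2.imwrite("pics/w5.png",f["frame"])
E
```

```text
time_s: 10.15
eef_pos: [574.2, 20.0, 275.5]
tool_rot: [-0.045, 0.706, -0.706, 0.042]
wrist_force: [0.3, -0.7, 0.2]
gripper_width: 0.498
time_s: 10.65
eef_pos: [574.6, 19.7, 438.0]
tool_rot: [-0.045, 0.706, -0.706, 0.042]
wrist_force: [0.1, -0.3, -0.2]
gripper_width: 0.501
```

View pics/w5.png

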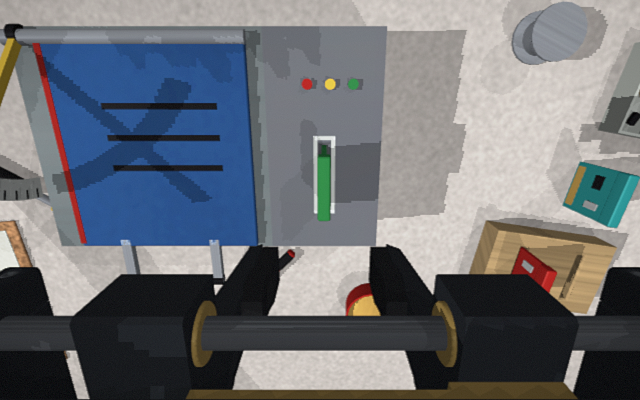

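```bash
cat > ptr.py <<'E'
from h import *
yaw=.126;ex=np.array([np.cos(yaw),np.sin(yaw)]);ey=np.array([-ex[1],ex[0]])
o=np.array([573.26,19.33])-ex*-30-ey*-117.5; T=[o[0],o[1],yaw]
def cov(th,P,y0=50): # point in cover/pointer frame -> world
    P=np.array(P,float);return tw(T,[100+np.cos(th)*P[0]+np.sin(th)*P[2],y0+P[1],80-np.sin(th)*P[0]+np.cos(th)*P[2]])[0]
E
cat > pm.py <<'E'
from ptr import *
obs=[]
for n,roi in (("scene",(380,190,445,285)),("side",(290,110,350,150))):
    f=grab_frame(n);c=cam(f);h=cv2.cvtColor(f["frame"],cv2.COLOR_BGR2HSV);m=cv2.inRange(h,(20,110,70),(35,255,255))
    p=np.argwhere(m);p=p[(p[:,1]>roi[0])&(p[:,1]<roi[2])&(p[:,0]>roi[1])&(p[:,0]<roi[3])][:,::-1]
    l=cv2.fitLine(p.astype(np.float32),cv2.DIST_HUBER,0,.01,.01).ravel();d=(p-l[2:])@l[:2];e=np.array([l[2:]+l[:2]*d.min(),l[2:]+l[:2]*d.max()]);print(n,len(p),e.round(1).tolist())
    def res(q):
        A=proj(c,np.array([cov(q[0],[-x,0,4],162) for x in (40,100,160,200)])); A=A-l[2:]; return A[:,0]*l[1]-A[:,1]*l[0]
    r=least_squares(res,[.6]);print(n,r.x,r.fun.round(2),"tip",proj(c,cov(r.x[0],[-206,0,4],162)).round(1))
print("T",T,"handle",cov(0,[-250,0,4]))
E
python3 pm.py; bash p.sh '[432.9,170.4,260],axes([0,0,-1],[.992,.1257,0])'
```

```text
scene 340 [[391.4, 273.2], [437.3, 195.6]]
scene [0.6290527] [-0.19 -0.09  0.01  0.08] tip [[435.8 198.1]]
side 38 [[300.0, 121.0], [313.4, 128.1]]
side [0.60861117] [ 1.28  0.63 -0.05 -0.51] tip [[299.8 121.5]]
T [np.float64(588.2563178379447), np.float64(139.66852438559874), 0.126] handle [433.16209995 170.42211892  84.        ]
rot [ -0.   -11.27  -0.02] shift [ 2.462  0.631 -3.345] rows>= 10.5
```

```bash
python3 -m jog '0 -1 0 0.2 0 -0.4 0.4;0 -2.1 0 0.5 0 -0.8 0.4;0 -3.1 0 0.8 0 -1.2 0.4;0 -4.2 0 1.1 0 -1.6 0.4;0 -5.2 0 1.3 0 -1.9 0.4'; bash p.sh '[433.2,170.4,260],axes([0,0,-1],[.992,.1257,0])'
```

```text
time_s: 11.3
eef_pos: [497.8, 106.8, 437.9]
tool_rot: [-0.294, 0.644, -0.643, 0.293]
wrist_force: [0.6, -0.1, -0.0]
gripper_width: 0.4
rot [ 0.01 -6.02 -0.01] shift [-0.114  0.615 -1.808] rows>= 5.6
```

```bash
python3 -m jog '0 -1 0 0 0.1 -0.4 0.4;0 -2.1 0 0 0.2 -0.8 0.4;0 -3.1 0 -0.1 0.3 -1.2 0.4;0 -4.2 0 -0.1 0.5 -1.6 0.4;0 -5.2 0 -0.11 0.6 -1.8 0.4' && python3 -m jog '0 -0.8 0 0 0 0 0.4;0 -0.8 0 0 0 0 0.4;0 -0.8 0 0 0 0 0.4';  bash p.sh '[433.2,170.4,150],axes([0,0,-1],[.992,.1257,0])'
```

```text
time_s: 11.8
eef_pos: [431.4, 170.9, 406.7]
tool_rot: [0.506, -0.496, 0.494, -0.504]
wrist_force: [-0.0, 0.3, 0.9]
gripper_width: 0.399
time_s: 12.1
eef_pos: [431.3, 170.6, 406.3]
tool_rot: [0.532, -0.468, 0.466, -0.53]
wrist_force: [1.2, 0.5, -0.7]
gripper_width: 0.397
rot [ 0.03  0.01 -0.  ] shift [0.009 2.18  0.047] rows>= 2.2
```

```bash
python3 -m jog '0 0 0 0 0.7 0.05 0.4;0 0 0 0 1.4 0.05 0.4;0 0 0 0 2 0.05 0.4;0 0 0 0 2.2 0.05 0.4;0 0 0 0 2.2 0.05 0.4';  bash p.sh '[433.2,170.4,84],axes([0,0,-1],[.992,.1257,0])'
python3 - <<'E'
from h import *
f=grab_frame("side");cv2.imwrite("pics/s6.png",cv2.resize(f["frame"][80:230,220:400],None,fx=4,fy=4,interpolation=2))
E
```

```text
time_s: 12.6
eef_pos: [433.2, 170.4, 295.5]
tool_rot: [0.532, -0.469, 0.466, -0.528]
wrist_force: [0.2, -0.3, -0.1]
gripper_width: 0.4
rot [ 0.05 -0.    0.01] shift [-1.000e-03  1.284e+00  1.000e-02] rows>= 1.3
```

View pics/s6.png

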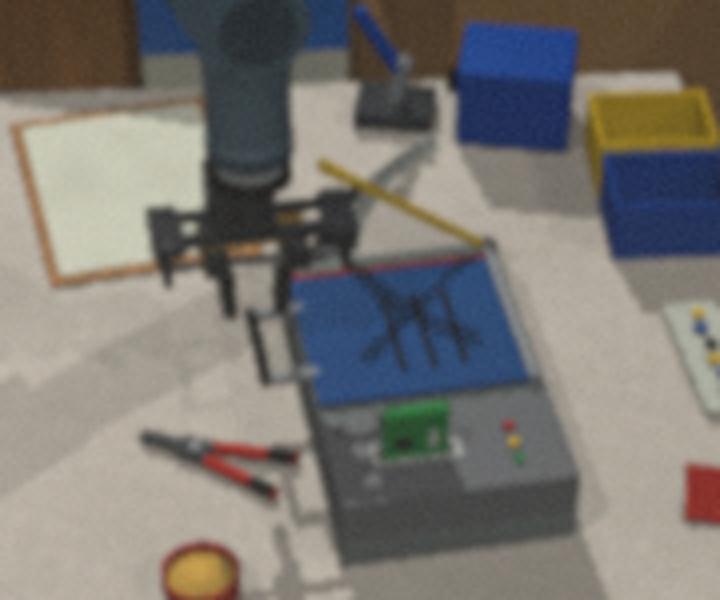

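```bash
python3 -m jog '0 0 0 0 0.3 0 0.4;0 0 0 0 0.6 0 0.4;0 0 0 0 0.9 0 0.4;0 0 0 0 1.2 0 0.4;0 0 0 0 1.29 0 0.4' && python3 -m jog '0 0 0 0 0 0 0.4;0 0 0 0 0 0 0;0 0 0 0 0 0 0;0 0 0 0 0 0 0;0 0 0 0 0 0 0' && python3 -m jog '0 0 0 0 0 0 0;0 0 0 0 0 0 0;0 0 0 0 0 0 0'
python3 - <<'E'
from ptr import *
for t in (0,.15,.3,.45,.6,.63): plan(cov(t,[-250,0,4]),axes([0,0,-1],[.992,.1257,0]))
E
```

```text
time_s: 13.15
eef_pos: [433.9, 170.9, 232.6]
tool_rot: [0.531, -0.469, 0.467, -0.529]
wrist_force: [0.1, 0.3, -0.3]
gripper_width: 0.405
time_s: 13.65
eef_pos: [434.0, 171.0, 233.0]
tool_rot: [0.531, -0.469, 0.467, -0.53]
wrist_force: [-0.3, 0.5, 2.1]
gripper_width: 0.12
time_s: 13.95
eef_pos: [434.0, 171.0, 233.0]
tool_rot: [0.531, -0.469, 0.467, -0.53]
wrist_force: [0.5, -0.3, 1.3]
gripper_width: 0.124
rot [ 0.02 -0.01 -0.  ] shift [ 0.009  0.034 -0.018] rows>= 0.0
rot [ 0.02 -0.01 -0.  ] shift [ 0.009 -0.712  0.048] rows>= 0.7
rot [ 0.02 -0.01 -0.  ] shift [ 0.008 -1.441  0.224] rows>= 1.5
rot [ 0.02 -0.01 -0.  ] shift [ 0.007 -2.134  0.508] rows>= 2.2
rot [ 0.02 -0.01 -0.  ] shift [ 0.007 -2.778  0.892] rows>= 2.9
rot [ 0.02 -0.01 -0.  ] shift [ 0.007 -2.899  0.98 ] rows>= 3.1
```

```bash
python3 -m jog '0 0 0 0 -0.3 0.01 0;0 0 0 0 -0.6 0.04 0;0 0 0 0 -0.9 0.09 0;0 0 0 0 -1.19 0.16 0;0 0 0 0 -1.47 0.24 0'
python3 - <<'E'
from ptr import *
for t in (.3,.4,.5,.6,.63): plan(cov(t,[-250,0,4]),axes([0,0,-1],[.992,.1257,0]))
E
```

```text
time_s: 14.45
eef_pos: [445.7, 172.5, 306.3]
tool_rot: [0.532, -0.469, 0.467, -0.529]
wrist_force: [2.0, 1.9, -9.6]
gripper_width: 0.126
rot [ 0.03 -0.    0.  ] shift [ 0.009  0.025 -0.006] rows>= 0.0
rot [ 0.03 -0.    0.  ] shift [ 0.009 -0.442  0.17 ] rows>= 0.5
rot [ 0.03 -0.    0.  ] shift [ 0.009 -0.89   0.393] rows>= 1.0
rot [ 0.03 -0.    0.  ] shift [ 0.009 -1.313  0.659] rows>= 1.5
rot [ 0.03 -0.    0.  ] shift [ 0.009 -1.434  0.747] rows>= 1.6
```

```bash
python3 -m jog '0 0 0 0 -0.33 0.12 0;0 0 0 0 -0.65 0.26 0;0 0 0 0 -0.95 0.42 0;0 0 0 0 -1.25 0.6 0;0 0 0 0 -1.45 0.75 0' && python3 -m jog '0 0 0 0 0 0 0;0 0 0 0 0 0 0;0 0 0 0 0 0 0'
python3 - <<'E'
from ptr import *
s=get_state();g=s["eef_pos"]+R.from_quat(s["tool_rot"]).apply([0,G,0])
print(least_squares(lambda q:cov(q[0],[-250,0,4])-g,[.6]).x, g)
f=grab_frame("scene");cv2.imwrite("pics/s7.png",cv2.resize(f["frame"][140:290,270:470],None,fx=4,fy=4,interpolation=2));S=cam(f)
f=grab_frame("side");cv2.imwrite("pics/s8.png",cv2.resize(f["frame"][80:230,220:400],None,fx=4,fy=4,interpolation=2));D=cam(f)
for t in (.55,.6,.627,.65,.7): # red edge top corner near & far, scene crop px
    for c,o in ((S,(270,140)),(D,(220,80))):
        print(t,[((proj(c,cov(t,[x,95,8]))[0]-o)*4).round(0).tolist() for x in (-207,-102,-2)])
E
```

```text
time_s: 14.95
eef_pos: [481.3, 177.0, 377.6]
tool_rot: [0.534, -0.47, 0.465, -0.527]
wrist_force: [-7.4, -0.1, -4.9]
gripper_width: 0.127
time_s: 15.25
eef_pos: [480.7, 177.0, 376.5]
tool_rot: [0.535, -0.47, 0.465, -0.526]
wrist_force: [1.4, 0.7, -11.0]
gripper_width: 0.125
[0.61528209] [478.61072481 176.48998035 229.24897145]
0.55 [[641.0, 229.0], [548.0, 376.0], [454.0, 524.0]]
0.55 [[316.0, 182.0], [407.0, 218.0], [489.0, 250.0]]
0.6 [[638.0, 221.0], [546.0, 373.0], [454.0, 525.0]]
0.6 [[322.0, 174.0], [410.0, 214.0], [489.0, 251.0]]
0.627 [[636.0, 217.0], [545.0, 372.0], [454.0, 525.0]]
0.627 [[326.0, 170.0], [412.0, 212.0], [490.0, 251.0]]
0.65 [[634.0, 214.0], [543.0, 371.0], [454.0, 525.0]]
0.65 [[329.0, 166.0], [414.0, 211.0], [490.0, 251.0]]
0.7 [[630.0, 208.0], [541.0, 369.0], [453.0, 526.0]]
0.7 [[336.0, 159.0], [417.0, 207.0], [490.0, 251.0]]
```

View pics/s7.png

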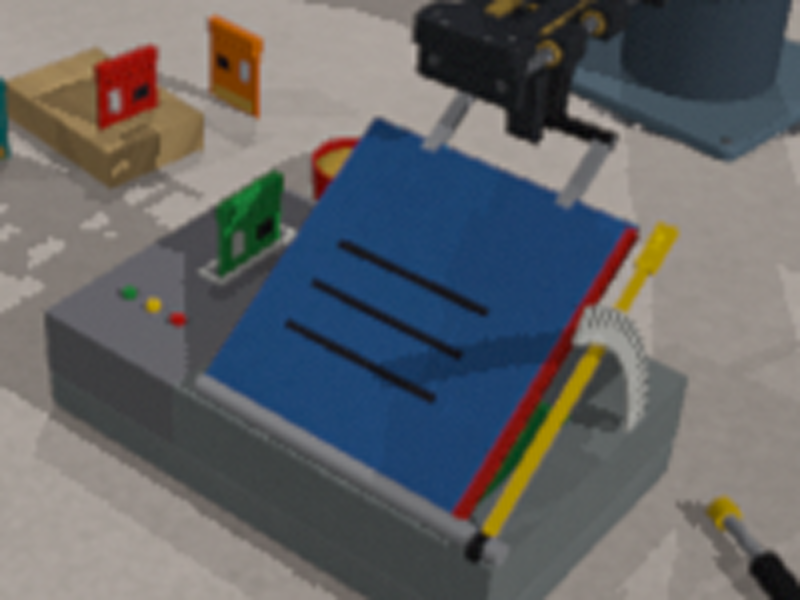

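View pics/s8.png

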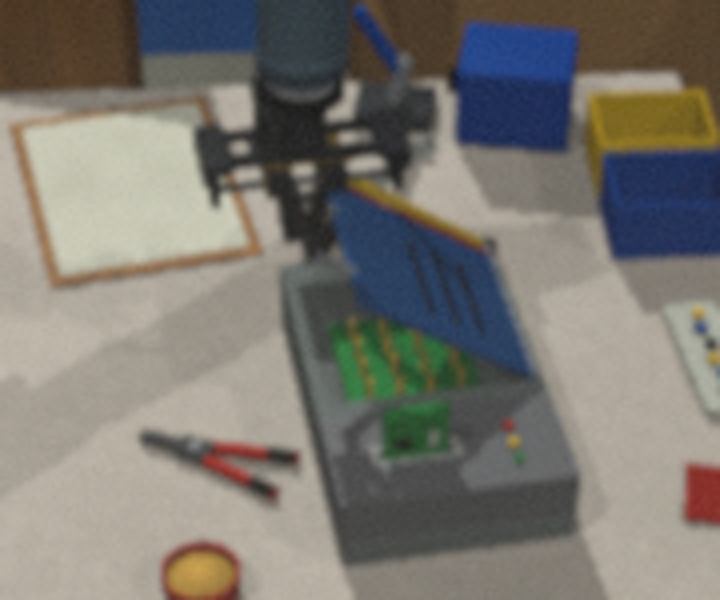

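```bash
cat > red.py <<'E'
from ptr import *
for nm,rng,roi,y0,y,X,Z in (("scene",((0,150,60),(8,255,255)),(375,190,432,272),50,95,(-190,-140,-90,-40),(0,4,8)),("scene",((20,110,70),(35,255,255)),(380,190,445,280),162,0,(-190,-140,-90,-40),(4,)),("side",((20,110,70),(35,255,255)),(290,110,350,150),162,0,(-190,-140,-90,-40),(4,))):
    f=grab_frame(nm);c=cam(f);h=cv2.cvtColor(f["frame"],cv2.COLOR_BGR2HSV);m=cv2.inRange(h,*rng)
    if rng[0][0]==0:m|=cv2.inRange(h,(172,150,60),(180,255,255))
    p=np.argwhere(m);p=p[(p[:,1]>roi[0])&(p[:,1]<roi[2])&(p[:,0]>roi[1])&(p[:,0]<roi[3])][:,::-1]
    l=cv2.fitLine(p.astype(np.float32),cv2.DIST_HUBER,0,.01,.01).ravel();d=(p-l[2:])@l[:2]
    print(nm,len(p),[(l[2:]+l[:2]*q).round(1).tolist() for q in (d.min(),d.max())])
    for z in Z:
        def res(q):
            A=proj(c,np.array([cov(q[0],[x,y,z],y0) for x in X])); A=A-l[2:]; return A[:,0]*l[1]-A[:,1]*l[0]-q[1]
        r=least_squares(lambda q:np.r_[res(q)],[.6,0]);r2=least_squares(lambda q:res([q[0],0]),[.6])
        print(z,"free offset",r.x.round(3),"fixed",r2.x.round(3),r2.fun.round(2),"end",proj(c,cov(r2.x[0],[-205 if y else -206,y,z],y0)).round(1))
E
python3 red.py
```

```text
scene 271 [[384.5, 268.9], [427.6, 197.4]]
0 free offset [ 0.604 -1.72 ] fixed [0.679] [ 0.57 -0.02 -0.62 -1.23] end [[428.3 194.7]]
4 free offset [ 0.605 -1.052] fixed [0.65] [ 0.35 -0.01 -0.38 -0.75] end [[428.5 195. ]]
8 free offset [ 0.606 -0.379] fixed [0.622] [ 0.13 -0.   -0.14 -0.27] end [[428.7 195.2]]
scene 370 [[391.3, 273.2], [437.4, 195.6]]
4 free offset [ 0.613 -0.386] fixed [0.631] [ 0.13 -0.   -0.14 -0.27] end [[435.7 198.1]]
side 59 [[307.3, 124.4], [339.0, 139.9]]
4 free offset [ 0.621 -0.015] fixed [0.622] [ 0.01 -0.   -0.01 -0.01] end [[300.2 121. ]]
```

```bash
python3 -m jog '0 0 0 0 -0.06 0.03 0;0 0 0 0 -0.06 0.03 0;0 0 0 0 -0.06 0.03 0;0 0 0 0 -0.06 0.03 0;0 0 0 0 -0.06 0.03 0'; python3 -m jog '0 0 0 0 -0.02 0.01 0;0 0 0 0 -0.02 0.01 0;0 0 0 0 -0.02 0.01 0;0 0 0 0 -0.02 0.01 0;0 0 0 0 -0.02 0.01 0'; python3 red.py
python3 - <<'E'
from ptr import *
s=get_state();g=s["eef_pos"]+R.from_quat(s["tool_rot"]).apply([0,G,0])
print(least_squares(lambda q:cov(q[0],[-250,0,4])-g,[.6]).x, g,s["wrist_force"],abs(s["qvel"]).max())
E
```

```text
time_s: 16.0
eef_pos: [482.9, 177.2, 380.4]
tool_rot: [0.534, -0.47, 0.465, -0.527]
wrist_force: [4.7, 1.9, -13.2]
gripper_width: 0.129
time_s: 16.5
eef_pos: [483.6, 177.3, 381.4]
tool_rot: [0.534, -0.47, 0.465, -0.527]
wrist_force: [5.0, 1.7, -13.7]
gripper_width: 0.125
scene 286 [[384.5, 268.9], [427.3, 196.6]]
0 free offset [ 0.627 -1.687] fixed [0.7] [ 0.56 -0.02 -0.61 -1.2 ] end [[427.9 194. ]]
4 free offset [ 0.627 -1.021] fixed [0.671] [ 0.34 -0.01 -0.37 -0.73] end [[428.1 194.2]]
8 free offset [ 0.628 -0.349] fixed [0.643] [ 0.12 -0.   -0.12 -0.25] end [[428.3 194.5]]
scene 372 [[391.3, 273.2], [437.4, 195.6]]
4 free offset [ 0.612 -0.426] fixed [0.631] [ 0.14 -0.   -0.15 -0.3 ] end [[435.7 198. ]]
side 39 [[307.8, 124.4], [339.0, 139.9]]
4 free offset [0.63  0.047] fixed [0.629] [-0.02  0.    0.02  0.03] end [[300.4 120.7]]
[0.63848777] [481.92162666 176.89870855 234.08548049] [  4.41758184   2.60348916 -13.57357173] 0.0018276382546138226
```

Cover about 0.63, pointer about 0.62–0.63, still and under load. Handing in.

```bash
python3 -c "
from station import robot;print(robot.sign_off())"
```

```text
the job is handed in; nothing more can be done
None
```

The green card is in the tester's slot, and the arm is holding the cover up level with the yellow pointer. I handed the job in at about 16.5 s of the 58 s; the hand-in reports no verdict.

- **Card:** It bottomed at about 25 mm by the arm's pose, with a 22 N push, and was then let go. Later pictures show it upright and centred in the slot.
- **Cover angle:** The cover measured 0.63–0.64 rad and the pointer 0.61–0.63 rad. One fit of the red edge, which relied more on my estimate of where the tester stands, gave 0.64–0.70 rad depending on which part of the edge I assumed was visible. The worst of those is still about 0.07–0.09 rad from the pointer, close to the 0.09 limit.
- **Hold:** The arm was still. The wrist force was about 14 N, mostly the cover pulling down, and the bar was between the pads.
- **Other things:** The pointer showed the same pixels before and after the lift. In the last pictures the red card and the other things in view looked undisturbed. I checked those by eye only and did not re-measure them. The screwdriver, spool and parts tray were outside the last views.

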